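# Cover the casting cup and hold its board out at the pointer

### The arm

A 7-joint arm with a two-finger parallel gripper is mounted at the origin on a cart in front of the work surface, level with it; the furniture and walls round the work are solid. World frame = base frame: x ahead of the robot, y to its left, z up, the work surface at z = 0. Lengths are in m, angles in degrees, forces in N, time in s.
With the tool pointing down it reaches from about 0.425 to 0.875 m from the base axis. Payload 4.7 kg.
Tool frame: the origin (TCP) lies at the very end of the fingers, on their centre line; the grasp point (between the pads) lies 19 mm behind it; z points along the fingers, y is the line along which they close (so a half turn about z gives the same grasp; the last joint's range is limited). The gripper opens to 87 mm and grips with 3 to 60 N. Pads are 19 mm wide; open, the fingers measure 117 mm over their backs; the gripper's body (75 mm by 190 mm) begins 51 mm behind the grasp point.
Start: joints at [-76.198, 18.392, -4.016, 83.108, 1.295, 78.541, -3.26], TCP at [0.146, 0.633, 0.223] pointing down, gripper open.
Joint ranges: [-163.93, 163.93], [-17.29, 119.83], [-79.2, 71.16], [3.27, 140.29], [-89.18, 269.18], [5.43, 117.66], [-154.24, 154.24]. Speed limits (degrees/s): [147.25, 147.25, 180, 180, 180, 180, 180].

### API

Orientations are given as [roll, pitch, yaw] about the fixed x, y, z axes, in that order (R = Rz(yaw) Ry(pitch) Rx(roll)).
In Python, from cell import get_obs, eyes, env gives the robot as it stands.
- The arm moves only by the tool servo_tool, never from a script. Its argument "series" is a list that holds one entry, the list of rows, each a list of 7 numbers: the shift along the tool's x, y, z in units of 300 mm (1.0 is 300 mm), then the turn, a rotation vector about the tool's x, y, z in units of pi rad (1.0 is pi rad), then the opening, from 0 (shut) to 1 (fully open). In form: [[[tx, ty, tz, wx, wy, wz, gripper], ...]]. A call has 1 to 12 rows; each row is the pose to reach, as a shift and turn from the pose commanded when the call began, along the tool's axes at that moment, turning the shorter way round; what a row does not reach only later rows make up. A row lasts 1/12 s, in which the tool goes at most 41.7 mm and 7.16 degrees, less where a joint would pass 70% of its speed; a pose out of reach is approached as far as the arm can. A call with a number of a shift or a turn outside -1 to 1 is refused whole. A call with a gripper value outside its range is refused whole. The fingers move at their own pace and stop on an object; "grip_force" is the grip in N (left out, the last holds). Time passes only in rows, so rows that repeat a pose let the fingers close. It gives the time, the measured TCP pose, the force, the opening and the grip force at its end, in the units of the state.
- get_obs(): the state, without advancing time (a new reading comes with each control period).
- eyes.read_camera(name): name is "side" or "top"; returns a dict with "frame" (480x640x3 uint8, red, green, blue), "depth" (480x640 float32, m along the optical axis (not along the pixel's ray), 0 where there is no reading), "fx", "fy", "cx", "cy" (pixels), "distortion" ([k1, k2, p1, p2, k3] as OpenCV has them; the pictures are not rectified), "origin" and "rotation" of the camera in the world. Camera axes: x right, y down, z forward; pixel columns grow to the right and rows downward; lengths in m; the calibration is good to about 2 mm. A picture is of the moment at which its call begins.
- env.sign_off(): hands the job in; it is judged then, once.
The state is a dict: "time_s": time; "qpos": joint angles; "joint_velocities": joint speeds; "effort": joint torques, N m; "tool_pos": TCP position; "tool_rot": TCP orientation; "force": force on the tool from outside, world axes, zero at the start; "wrist_torque": the same for the moment, N m; "grip_width": finger opening in m; "grasp_force": force on a finger pad.
Only numpy, scipy, OpenCV 4.12 (cv2) and the standard library are available. Lean on these libraries where they do the work, as an engineer would, in place of code of your own. Each camera call takes 0.05 s, during which the arm holds its last target. There are 200 camera calls.

### The job

Pick up the loose white cover by its blue knob, seat it level on the rim of the amber cup on the sliding board, and let go of it. Then take the board by the black upright grip at its tail and slide it outward along its stand until its nose edge is level with the red pointer, so that a clamp can be fitted to it from below. The board would tip there if let go: finish while still holding it, flat on its stand, with the cover still seated; never let it tip, and leave the red bit pot, the red tin and the blue ink box alone.

Things in the scene. Friction and masses are not known exactly. Their poses are not given: they have to be found in the camera images.
- stand: Fixed low stand, 280 (its x) x 118 (its y) x 60 mm high, aluminium top on grey legs. Origin at the centre of its underside; its x axis is level and points outward, the way the board is to slide; z up. Black guide strips, 10 mm high, along both long sides leave the board 3 mm play each side; the ends are open, nothing holds the board down.
- stand_edge (a point): Middle of the top edge of the stand's outward end (140 mm along the stand's x from its origin, 60 mm above the worktop). The board tips over this edge.
- board: Loose plywood board, 270 (its x) x 90 (its y) x 12 mm thick, about 0.5 kg, flat on the stand; x points outward to its nose, z up; origin at the centre of its underside. Steel plate and cup fixed near the nose: centre of mass about 110 mm behind the nose edge. It overhangs the stand by 0 to 35 mm at the start, by 130 to 160 mm at the pointer, where it tips unless held down.
- board_nose (a point): Middle of the top edge of the board's nose: 135 mm along the board's x from its origin, 12 mm above its underside.
- board_grip (a point): Top centre of the black upright grip at the board's tail (100 mm behind the board's origin, so 235 mm behind the nose; 52 mm above the board's underside). The grip is a bar 16 mm thick along the board's x, 60 mm long along its y, standing 40 mm above the board's top; pinch it from above with the fingers closing along the board's x. Its foot is a 30 x 72 mm flange 4 mm above the board's top.
- cup_rim (a point): Centre of the mouth of the amber plastic cup (57 mm across the rim outside, about 48 mm inside, 55 mm high), at rim height: 70 mm above the board's underside, 45 mm behind the nose. The cup is fixed to the board.
- cover: Loose white round cover, 70 mm across, about 0.06 kg, lying upright on the worktop. Origin at the centre of the underside of its plug, z up: plug 40 mm across from 0 to 6 mm (bevelled foot), disc 70 mm across from 6 to 11 mm, blue knob 20 mm across from 11 to 38 mm. The plug goes into the cup and the disc rests on the rim.
- cover_seat (a point): Centre of the underside of the cover's disc (6 mm above the cover's origin), which lies at the cup_rim point when seated.
- pointer_post: Fixed steel post, 95 mm high on a round foot 54 mm across, standing on the worktop beside the board's path on the side away from the robot; axes as the stand's. Origin at the centre of its foot's underside. It carries a red blade, 4 mm thick and about 45 mm long, along the stand's x, pointing sideways at the board's path.
- pointer_tip (a point): Tip of the red blade, about 6 to 10 mm beside the board's side edge and at board height; axes as the stand's (x outward). The nose edge is at the mark when it has the same x in the stand's frame as this point.
- bit_pot: Red cylindrical pot with burs in it, 46 mm across, 91 mm high, loose; origin at the centre of its underside. Leave alone.
- red_tin: Flat red box, 48 x 76 x 18 mm, loose; origin at the centre of its underside. Leave alone.
- ink_box: Flat blue box, 46 x 81 x 15 mm, loose; origin at the centre of its underside. Leave alone.
Not all that is in view belongs to the job. There is more than one size of the cover; the job needs the smallest. Of the things that look like the pointer_post, take the one that is farthest to the robot's right at the start.

How it is judged:
By the outcome, as a careful person would: the job done as asked, in the order asked, and still so for the second after the job is handed in, while the arm keeps its last pose, push and grip.
It also fails if it takes over 51 s, if anything falls off the work surface, if the arm or the gripper's body presses on something with over 40 N, if the wrist force passes 120 N, or if a joint passes its speed limit or range.

## Working session

There is one attempt and no reset: what is moved stays moved. The work goes in short steps, Python scripts to look and compute and a tool call to move; the robot and the scene stay as the last step left them, time stands still between calls to the robot, and variables do not carry over. Pictures are saved under pics/ and viewed, at most 10 in all, crops included, and the job is handed in when it is done.

Besides the shell and the picture viewer there is one more tool, called after "Request:" by a JSON object that holds its "api" and its "payload". servo_tool: Moves the arm, as the interface text tells. Shifts and turns lie within -1 to 1; 1 stands for 300 mm of shift or pi rad of turn. Its arguments: {"type":"object","properties":{"series":{"type":"array"},"grip_force":{"type":"number"}},"required":["series"]}

```bash
ls; mkdir -p pics
cat > h.py <<'E'
import numpy as np, cv2
from cell import get_obs, eyes, env
def cam(n):
    c=eyes.read_camera(n); c['K']=np.array([[c['fx'],0,c['cx']],[0,c['fy'],c['cy']],[0,0,1]]); c['D']=np.array(c['distortion'],float)
    c['R']=np.array(c['rotation'],float); c['o']=np.array(c['origin'],float); return c
def rays(c,uv):
    p=cv2.undistortPoints(np.array(uv,float).reshape(-1,1,2),c['K'],c['D']).reshape(-1,2)
    return np.c_[p,np.ones(len(p))]@c['R'].T
def plane(c,uv,z):
    r=rays(c,uv); return c['o']+r*((z-c['o'][2])/r[:,2])[:,None]
def cloud(c):
    v,u=np.mgrid[0:480,0:640]; r=rays(c,np.c_[u.ravel(),v.ravel()])
    return (c['o']+r*c['depth'].ravel()[:,None]).reshape(480,640,3)
E
python3 - <<'E'
from h import *
for n in('side','top'):
    c=cam(n); cv2.imwrite(f'pics/{n}0.png',c['frame'][:,:,::-1]); print(n,c['o'],c['R'].round(3).tolist(),c['fx'],(c['depth']>0).mean())
    np.savez(f'{n}0.npz',**{k:c[k] for k in('frame','depth','K','D','R','o')})
o=get_obs();print(o)
E
```

```text
pics
side [ 0.33826582 -0.67481574  0.72903854] [-126.959, 0.232, -14.035] 503.58922658810167 0.9959309895833334
top [0.37461468 0.14631578 1.34862502] [-171.327, -0.704, -88.497] 514.2349264574522 0.9959765625
{'time_s': 0.1, 'qpos': array([-76.19749092,  18.43482734,  -4.01290631,  83.16766571,
         1.29203511,  78.53942755,  -3.26120292]), 'joint_velocities': array([ 0.03910494, -0.0435552 , -0.0793598 , -0.15136883, -0.01188975,
       -0.12642949,  0.04965556]), 'effort': array([ 1.33009262e-04, -4.92570841e+01, -4.05714065e-01, -3.13395238e+01,
       -6.41336571e-02,  3.96316010e-02,  6.98377471e-05]), 'tool_pos': array([0.14610738, 0.63286871, 0.22157248]), 'tool_rot': array([-1.79903132e+02,  3.29913779e-03,  1.67002797e+02]), 'force': array([-0.07069982, -0.22562073,  0.37978837]), 'wrist_torque': array([ 0.00201538,  0.00422678, -0.05864902]), 'grasp_force': 0.0, 'grip_width': 0.08698278540656727}
```

View pics/top0.png

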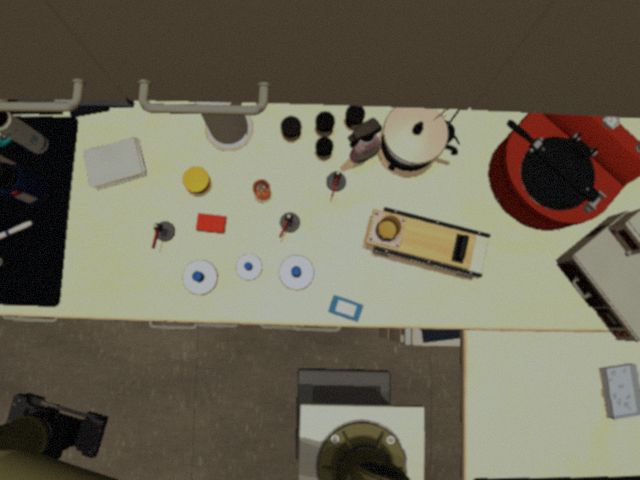

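View pics/side0.png

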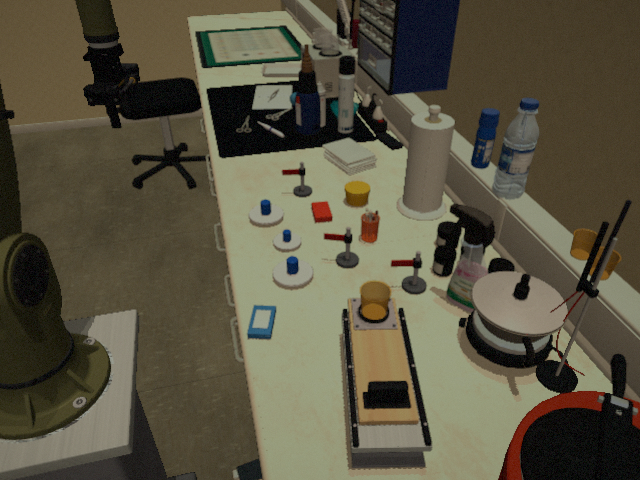

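The top view shows three covers with blue knobs at (198,277), (249,267) and (296,272). The middle one is the smallest disc. There are three pointer posts at (162,232), (288,222) and (337,181), and the last is the farthest right. The board is at (425,240) with its nose at left, the amber cup at (388,229) and the grip at (460,247). The side view agrees: covers at (266,213), (287,240) and (292,270), the right-most post at (413,283).

```bash
cat >> h.py <<'E'
from scipy.spatial.transform import Rotation as Ro
_cam=cam
def fix(c):
    c['R']=Ro.from_euler('xyz',np.array(c['R']).ravel()[:3],degrees=True).as_matrix() if np.size(c['R'])==3 else c['R']; return c
def cam(n): return fix(_cam(n))
def load(n): return fix(dict(np.load(n)))
def blobs(m,amin=15):
    n,l,s,ce=cv2.connectedComponentsWithStats(m.astype(np.uint8)); return [(ce[i],s[i],l==i) for i in range(1,n) if s[i][4]>=amin]
E
python3 - <<'E'
from h import *
t=load('top0.npz'); s=load('side0.npz')
for nm,c in(('top',t),('side',s)):
    P=cloud(c); print(nm); hsv=cv2.cvtColor(c['frame'],cv2.COLOR_RGB2HSV).astype(int); H,S,V=hsv[...,0],hsv[...,1],hsv[...,2]
    area=(P[...,0]>.38)&(P[...,0]<.95)&(P[...,1]>-.35)&(P[...,1]<.7)&(P[...,2]<.2)
    tab=area&(abs(P[...,2])<.02); print('table z',np.median(P[tab][:,2]))
    for k,m in dict(blue=(H>100)&(H<128)&(S>140),red=((H<6)|(H>174))&(S>150)&(V>60),black=(V<50)).items():
        for ce,st,l in blobs(m&area,12):
            p=P[l]; print(k,ce.round(1),st[4],p.mean(0).round(3),'z90',np.percentile(p[:,2],90).round(3))
im=cv2.resize(t['frame'][140:300,180:500],None,fx=2.5,fy=2.5,interpolation=cv2.INTER_CUBIC); cv2.imwrite('pics/c1.png',im[:,:,::-1])
im=cv2.resize(s['frame'][220:470,230:450],None,fx=2.4,fy=2.4,interpolation=cv2.INTER_CUBIC); cv2.imwrite('pics/c2.png',im[:,:,::-1])
E
```

```text
top
table z 1.7117759339102534e-05
blue [247.9 265.9] 22 [0.496 0.302 0.037] z90 0.041
blue [295.9 271.2] 48 [0.485 0.179 0.05 ] z90 0.053
blue [197.4 276.1] 55 [0.466 0.428 0.049] z90 0.052
blue [333.7 303.7] 39 [0.407 0.08  0.014] z90 0.018
blue [358.1 309.6] 27 [0.393 0.016 0.014] z90 0.018
red [510.  158.6] 354 [ 0.768 -0.342  0.147] z90 0.151
red [335.1 182.6] 29 [0.716 0.085 0.061] z90 0.077
red [210.7 222.9] 420 [0.609 0.408 0.018] z90 0.022
red [285.5 224.3] 19 [0.601 0.208 0.072] z90 0.078
red [156.2 233.5] 15 [0.569 0.535 0.068] z90 0.075
black [354.3 115.9] 302 [0.901 0.037 0.056] z90 0.065
black [324.6 122.5] 287 [0.879 0.115 0.059] z90 0.065
black [290.7 127.4] 312 [0.867 0.205 0.048] z90 0.053
black [514.4 126.8] 75 [ 0.832 -0.336  0.196] z90 0.199
black [417.7 128.2] 63 [ 0.836 -0.112  0.15 ] z90 0.167
black [450.6 131.9] 65 [ 0.883 -0.233  0.01 ] z90 0.012
black [369.9 136.4] 51 [0.799 0.01  0.182] z90 0.197
black [323.8 146.6] 248 [0.814 0.116 0.053] z90 0.059
black [398.2 161.1] 288 [ 0.786 -0.083  0.036] z90 0.041
black [353.9 143.1] 28 [0.786 0.047 0.169] z90 0.18
[... 2553 characters left out ...]
64  0.081] z90 0.084
black [344.8 313.1] 35 [ 0.544 -0.03   0.069] z90 0.071
black [414.7 380.2] 700 [ 0.612 -0.199  0.068] z90 0.071
black [523.7 356.9] 2799 [ 0.83  -0.182  0.037] z90 0.093
black [350.6 385.4] 592 [ 0.508 -0.185  0.069] z90 0.071
black [462.  321.9] 49 [ 0.769 -0.07   0.029] z90 0.033
black [560.9 354. ] 16 [ 0.912 -0.18   0.02 ] z90 0.036
black [617.6 363.6] 261 [ 0.835 -0.335  0.194] z90 0.199
black [386.5 394.8] 1133 [ 0.548 -0.238  0.094] z90 0.112
black [355.5 460.5] 15 [ 0.49  -0.279  0.006] z90 0.007
black [379.5 460.7] 109 [ 0.526 -0.288  0.006] z90 0.007
black [399.4 460.1] 64 [ 0.555 -0.295  0.006] z90 0.007
black [417.3 460. ] 49 [ 0.582 -0.301  0.006] z90 0.007
```

View pics/c1.png

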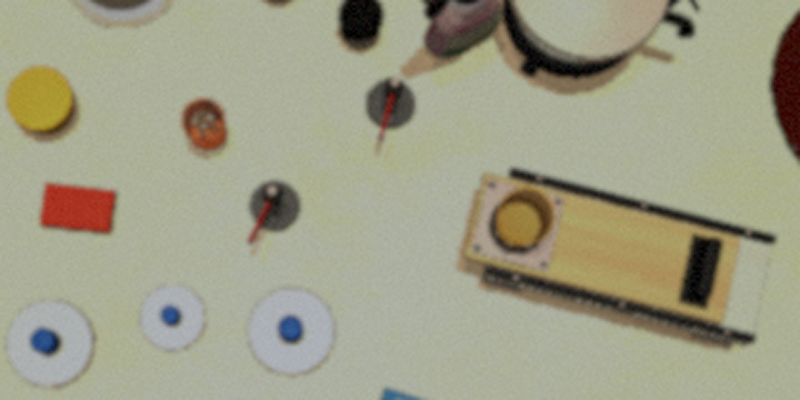

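View pics/c2.png

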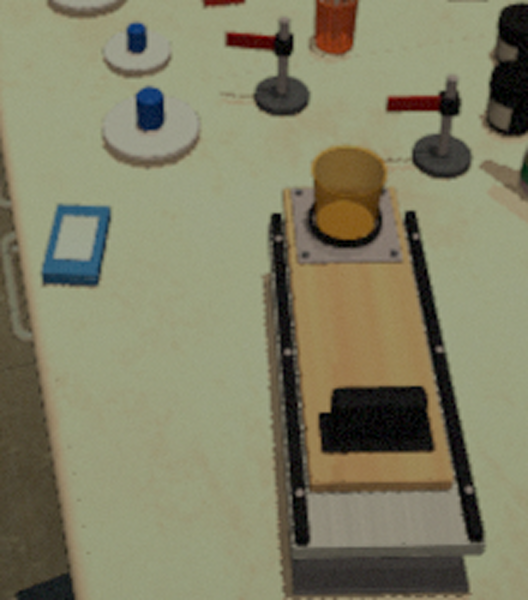

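The crops show the smallest cover at crop (171,316), between the two larger ones. The right-most post is at crop (390,103) with its blade square to the board, tip near (378,152). Its blade is near the board's path on the far side. The candidates for each are as listed above, so I choose cover top-px (249,267) and post (337,181).

```bash
cat > meas.py <<'E'
from h import *
import sys
def masks(c):
    hsv=cv2.cvtColor(c['frame'],cv2.COLOR_RGB2HSV).astype(int); return hsv[...,0],hsv[...,1],hsv[...,2]
def run(t,s):
    for nm,c in(('top',t),('side',s)):
        P=cloud(c); H,S,V=masks(c); X,Y,Z=P[...,0],P[...,1],P[...,2]
        box=lambda a,b,e,f,g,h:(X>a)&(X<b)&(Y>e)&(Y<f)&(Z>g)&(Z<h)
        m=(V<60)&box(.47,.68,-.3,.02,.064,.075)
        L=[]
        for sd in (0,1):
            side=((X-.56)*.974-(Y+.13)*.226>0)==(sd==1)
            v,u=np.where(m&side); q=plane(c,np.c_[u,v],.07)[:,:2]
            d,o=None,None
            vx,vy,x0,y0=cv2.fitLine(q.astype(np.float32),cv2.DIST_HUBER,0,.001,.001).ravel()
            if vy<0: vx,vy=-vx,-vy
            L.append((x0,y0)); a=(q-[x0,y0])@[vx,vy]; print(nm,'strip',np.degrees(np.arctan2(vy,vx)).round(2),x0,y0,'ends',([x0,y0]+np.outer(np.percentile(a,[.5,99.5]),[vx,vy])).round(4).tolist())
        d=np.array([np.cos(np.radians(A)),np.sin(np.radians(A))]); n=np.array([-d[1],d[0]])
        def rep(name,m,z):
            v,u=np.where(m)
            if len(u)<5: print(nm,name,'none');return
            q=plane(c,np.c_[u,v],z)[:,:2]; a=q@d;b=q@n; e=lambda w:np.percentile(w,[1,99])
            mid=e(a).mean()*d+e(b).mean()*n
            print(nm,name,len(u),'along',e(a).round(4),'across',e(b).round(4),'mid',mid.round(4),'mean',q.mean(0).round(4),'dz',np.median(Z[m]).round(4))
        rep('griptop',(V<60)&box(.5,.62,-.29,-.16,.108,.118),.112)
        rep('boardtop',(S>70)&(H>8)&(H<28)&box(.47,.68,-.29,.03,.068,.0775),.072)
        rep('plate+board',(V>60)&box(.5,.64,-.29,.03,.069,.0775)&(abs(X-.56-(Y+.13)*.226/.974)<.046),.072)
        rep('rim',(S>80)&box(.53,.64,-.1,.05,.126,.135),.130)
        rep('blade',((H<8)|(H>172))&(S>120)&box(.65,.76,.03,.13,.055,.09),.072)
        k=(H>100)&(H<128)&(S>120)&box(.44,.55,.26,.34,.02,.06)
        rep('knobtop',k&(Z>.034),.038); rep('knob',k,.038)
        w=box(.44,.56,.24,.36,.006,.02); rep('disc',w,.011)
A=77.
if __name__=='__main__': run(load('top0.npz'),load('side0.npz'))
E
python3 meas.py
```

```text
top strip 76.75 0.52269566 -0.12658626 ends [[0.4862, -0.2817], [0.548, -0.0191]]
top strip 76.91 0.61123747 -0.2027232 ends [[0.5892, -0.2974], [0.6477, -0.0459]]
top griptop 103 along [-0.1058 -0.0924] across [-0.6148 -0.5603] mid [ 0.5502 -0.2288] mean [ 0.5495 -0.2289] dz 0.1115
top boardtop 2486 along [-0.134   0.1315] across [-0.6382 -0.5434] mid [ 0.5754 -0.1341] mean [ 0.5697 -0.1485] dz 0.0721
top plate+board 2176 along [-0.1342  0.1311] across [-0.6189 -0.5392] mid [ 0.5639 -0.1318] mean [ 0.5641 -0.1304] dz 0.0726
top rim 82 along [0.0608 0.1155] across [-0.6166 -0.5615] mid [ 0.5938 -0.0466] mean [ 0.595  -0.0481] dz 0.1291
top blade 29 along [0.2385 0.2469] across [-0.6907 -0.6532] mid [0.7093 0.0853] mean [0.7134 0.0853] dz 0.0729
top knobtop 24 along [0.3994 0.4135] across [-0.4227 -0.41  ] mid [0.4971 0.3024] mean [0.497  0.3022] dz 0.0382
top knob 28 along [0.3994 0.4135] across [-0.4227 -0.41  ] mid [0.4971 0.3024] mean [0.4968 0.3022] dz 0.0376
top disc 479 along [0.375  0.4411] across [-0.4482 -0.3808] mid [0.4957 0.3043] mean [0.4963 0.3046] dz 0.0106
side strip 
[... 387 characters left out ...]
] dz 0.0716
side plate+board 3823 along [-0.1379  0.1202] across [-0.6188 -0.5416] mid [ 0.5633 -0.1392] mean [ 0.5581 -0.1518] dz 0.0718
side rim 152 along [0.0571 0.1129] across [-0.6173 -0.5607] mid [ 0.593  -0.0496] mean [ 0.5948 -0.0464] dz 0.1284
side blade 127 along [0.2289 0.2482] across [-0.6895 -0.6434] mid [0.703  0.0825] mean [0.7029 0.0814] dz 0.0689
side knobtop 27 along [0.3942 0.411 ] across [-0.4227 -0.4082] mid [0.4954 0.2988] mean [0.496  0.2994] dz 0.0371
side knob 61 along [0.374 0.411] across [-0.4254 -0.4083] mid [0.4944 0.2887] mean [0.4942 0.2887] dz 0.0328
side disc 337 along [0.371  0.4328] across [-0.4479 -0.383 ] mid [0.4952 0.2982] mean [0.4944 0.2959] dz 0.0104
```

```bash
cat > go.py <<'E'
import sys; from h import *
# python go.py x y z [x y z ...]: shifts in row units from the present measured pose
o=get_obs(); R=Ro.from_euler('xyz',o['tool_rot'],degrees=True).as_matrix()
for t in np.array(sys.argv[1:],float).reshape(-1,3): print((R.T@(t-o['tool_pos'])/.3).round(4).tolist())
print(o['time_s'],o['tool_pos'].round(4),o['tool_rot'].round(2),o['force'].round(1),o['grip_width'],o['grasp_force'])
E
python3 go.py .4958 .301 .08 .4958 .301 .014
```

```text
[-1.3845, -0.8149, 0.4734]
[-1.3845, -0.8146, 0.6934]
0.1 [0.1461 0.6329 0.2216] [-179.9    0.   167. ] [-0.1 -0.2  0.4] 0.08698278540656727 0.0
```

Request:
{"api": "servo_tool", "payload": {"series": [[[-0.04,-0.024,0,0,0,0,1],[-0.12,-0.071,0,0,0,0,1],[-0.22,-0.13,0,0,0,0,1],[-0.32,-0.188,0,0,0,0,1],[-0.42,-0.247,0,0,0,0,1],[-0.52,-0.306,0.02,0,0,0,1],[-0.62,-0.365,0.04,0,0,0,0.7],[-0.72,-0.424,0.06,0,0,0,0.7],[-0.82,-0.483,0.08,0,0,0,0.7],[-0.9,-0.53,0.1,0,0,0,0.7],[-0.96,-0.565,0.12,0,0,0,0.7],[-0.98,-0.577,0.12,0,0,0,0.7]]]}}

```text
time_s: 1.1
tool_pos: [0.397, 0.3932, 0.1853]
tool_rot: [-179.8, 0.0, 166.6]
force: [-0.6, -0.2, -0.7]
grip_width: 0.0623
grasp_force: 0.0
```

```bash
python3 go.py .4958 .301 .08 .4958 .301 .014
```

```text
[-0.3913, -0.2215, 0.3519]
[-0.3912, -0.2207, 0.5719]
1.1 [0.397  0.3932 0.1853] [-1.7981e+02  4.0000e-02  1.6660e+02] [-0.6 -0.2 -0.7] 0.06231548235954391 0.0
```

Request:
{"api": "servo_tool", "payload": {"series": [[[-0.05,-0.028,0.03,0,0,0,0.7],[-0.13,-0.074,0.08,0,0,0,0.7],[-0.22,-0.125,0.15,0,0,0,0.7],[-0.3,-0.17,0.22,0,0,0,0.7],[-0.36,-0.204,0.29,0,0,0,0.7],[-0.39,-0.221,0.34,0,0,0,0.7],[-0.39,-0.221,0.35,0,0,0,0.7],[-0.39,-0.221,0.35,0,0,0,0.7]]]}}

```text
time_s: 1.77
tool_pos: [0.4916, 0.3075, 0.0806]
tool_rot: [-179.9, -0.1, 167.0]
force: [-1.0, 0.4, -0.6]
grip_width: 0.0608
grasp_force: 0.0
```

```bash
python3 go.py .4958 .301 .014
python3 - <<'E'
from h import *
c=cam('side'); cv2.imwrite('pics/s2.png',cv2.resize(c['frame'][140:300,180:400],None,fx=3,fy=3)[:,:,::-1])
E
```

```text
[-0.0189, -0.0177, 0.222]
1.7667 [0.4916 0.3075 0.0806] [-1.7991e+02 -1.3000e-01  1.6698e+02] [-1.   0.4 -0.6] 0.06081582337561322 0.0
```

View pics/s2.png

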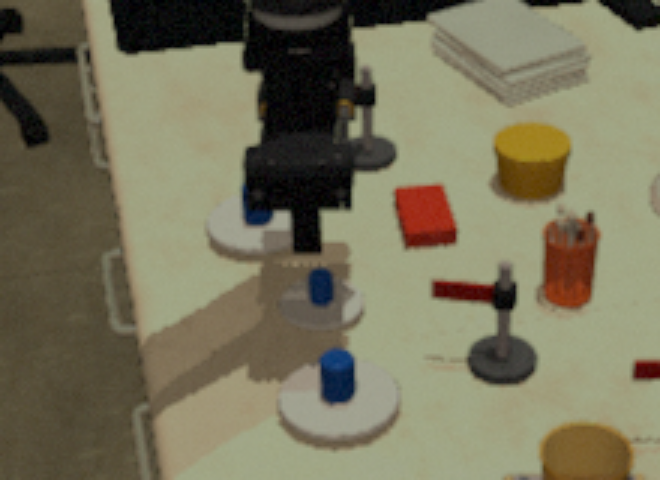

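The crop shows the open gripper directly over the smallest cover, whose knob is at crop (320,285). The path down is clear.

Request:
{"api": "servo_tool", "payload": {"series": [[[-0.01,-0.01,0.04,0,0,0,0.7],[-0.019,-0.018,0.09,0,0,0,0.7],[-0.019,-0.018,0.14,0,0,0,0.7],[-0.019,-0.018,0.18,0,0,0,0.7],[-0.019,-0.018,0.21,0,0,0,0.7],[-0.019,-0.018,0.22,0,0,0,0.7],[-0.019,-0.018,0.22,0,0,0,0.7],[-0.019,-0.018,0.22,0,0,0,0.7]]]}}

```text
time_s: 2.48
tool_pos: [0.4974, 0.3017, 0.016]
tool_rot: [180.0, 0.0, 167.0]
force: [0.2, -0.2, 0.2]
grip_width: 0.0609
grasp_force: 0.0
```

```bash
python3 go.py .4958 .301 .014
```

```text
[0.0046, -0.0033, 0.0067]
2.4833 [0.4974 0.3017 0.016 ] [1.7996e+02 3.0000e-02 1.6703e+02] [ 0.2 -0.2  0.2] 0.06090471042902059 0.0
```

Request:
{"api": "servo_tool", "payload": {"series": [[[0.004,-0.003,0.004,0,0,0,0.7],[0.004,-0.003,0.004,0,0,0,0.4],[0.004,-0.003,0.004,0,0,0,0.1],[0.004,-0.003,0.004,0,0,0,0.1],[0.004,-0.003,0.004,0,0,0,0.1],[0.004,-0.003,0.004,0,0,0,0.1],[0.004,-0.003,0.004,0,0,0,0.1],[0.004,-0.003,0.004,0,0,0,0.1],[0.004,-0.003,0.004,0,0,0,0.1],[0.004,-0.003,0.004,0,0,0,0.1]]], "grip_force": 20}}

```text
time_s: 3.32
tool_pos: [0.4959, 0.3007, 0.0145]
tool_rot: [180.0, 0.0, 167.0]
force: [1.0, 0.8, -0.6]
grip_width: 0.0194
grasp_force: 20.0
```

```bash
python3 go.py .4958 .301 .23 .5935 -.0476 .22
```

```text
[0.0004, 0.0011, -0.7185]
[-0.5781, -1.058, -0.6854]
3.3167 [0.4959 0.3007 0.0145] [1.7998e+02 1.0000e-02 1.6701e+02] [ 1.   0.8 -0.6] 0.019409284204992733 19.99756435711788
```

Request:
{"api": "servo_tool", "payload": {"series": [[[0,0,-0.02,0,0,0,0.1],[0,0,-0.07,0,0,0,0.1],[0,0,-0.15,0,0,0,0.1],[0,0,-0.25,0,0,0,0.1],[0,0,-0.35,0,0,0,0.1],[-0.01,-0.018,-0.45,0,0,0,0.1],[-0.035,-0.064,-0.54,0,0,0,0.1],[-0.075,-0.137,-0.61,0,0,0,0.1],[-0.12,-0.22,-0.66,0,0,0,0.1],[-0.16,-0.293,-0.68,0,0,0,0.1],[-0.19,-0.348,-0.68,0,0,0,0.1],[-0.2,-0.366,-0.68,0,0,0,0.1]]], "grip_force": 25}}

```text
time_s: 4.32
tool_pos: [0.5309, 0.1757, 0.2196]
tool_rot: [-180.0, 0.1, 166.7]
force: [0.4, -0.7, -0.7]
grip_width: 0.0194
grasp_force: 25.0
```

```bash
python3 go.py .5935 -.0476 .22
```

```text
[-0.3744, -0.6763, -0.0004]
4.3167 [0.5309 0.1757 0.2196] [-1.7998e+02  1.2000e-01  1.6669e+02] [ 0.4 -0.7 -0.7] 0.019369310976331842 24.99453447766882
```

Request:
{"api": "servo_tool", "payload": {"series": [[[-0.01,-0.018,0,0,0,0,0.1],[-0.035,-0.063,0,0,0,0,0.1],[-0.08,-0.145,0,0,0,0,0.1],[-0.13,-0.235,0,0,0,0,0.1],[-0.18,-0.325,0,0,0,0,0.1],[-0.23,-0.415,0,0,0,0,0.1],[-0.28,-0.506,0,0,0,0,0.1],[-0.32,-0.578,0,0,0,0,0.1],[-0.35,-0.632,0,0,0,0,0.1],[-0.365,-0.66,0,0,0,0,0.1],[-0.372,-0.675,0,0,0,0,0.1],[-0.374,-0.676,0,0,0,0,0.1]]]}}

```text
time_s: 5.32
tool_pos: [0.5932, -0.0422, 0.2179]
tool_rot: [180.0, -0.1, 167.0]
force: [-0.3, 0.1, -1.5]
grip_width: 0.0189
grasp_force: 25.0
```

```bash
python3 go.py .5935 -.0476 .160
python3 - <<'E'
from h import *
for n in('side','top'):
    c=cam(n); np.savez(f'{n}1.npz',**{k:c[k] for k in('frame','depth','K','D','R','o')})
    P=cloud(c); x0,y0,w,h=(320,210,130,130) if n=='side' else (340,180,110,110)
    cv2.imwrite(f'pics/{n}1.png',cv2.resize(c['frame'][y0:y0+h,x0:x0+w],None,fx=4,fy=4)[:,:,::-1])
E
```

```text
[-0.0053, -0.0172, 0.1929]
5.3167 [ 0.5932 -0.0422  0.2179] [ 1.7999e+02 -6.0000e-02  1.6702e+02] [-0.3  0.1 -1.5] 0.01888095636105939 24.994910529694607
```

View pics/side1.png

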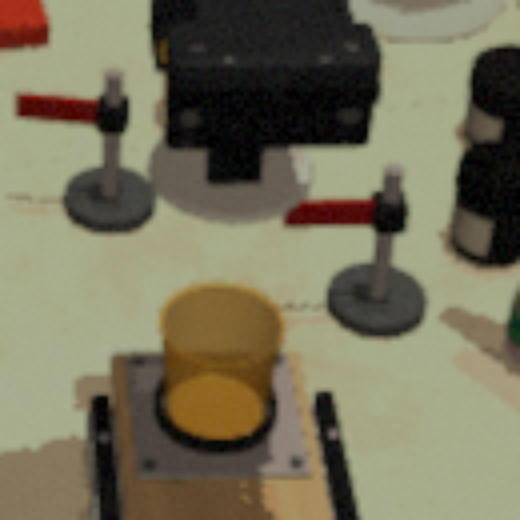

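The crop shows the cover held level at (230,175), ahead of and above the cup, whose rim is at (222,320). I'll lower to just above the rim and compare the two there.

Request:
{"api": "servo_tool", "payload": {"series": [[[-0.002,-0.006,0.02,0,0,0,0.1],[-0.004,-0.012,0.06,0,0,0,0.1],[-0.005,-0.017,0.1,0,0,0,0.1],[-0.005,-0.017,0.14,0,0,0,0.1],[-0.005,-0.017,0.17,0,0,0,0.1],[-0.005,-0.017,0.19,0,0,0,0.1],[-0.005,-0.017,0.2,0,0,0,0.1],[-0.005,-0.017,0.2,0,0,0,0.1]]]}}

```text
time_s: 6.08
tool_pos: [0.5932, -0.048, 0.1573]
tool_rot: [-180.0, -0.1, 167.0]
force: [1.6, 0.7, -0.9]
grip_width: 0.0189
grasp_force: 25.0
```

```bash
python3 go.py .5935 -.0476 .150
python3 - <<'E'
from h import *
c=cam('side'); np.savez('side2.npz',**{k:c[k] for k in('frame','depth','K','D','R','o')})
P=cloud(c); X,Y,Z=P[...,0],P[...,1],P[...,2]
hsv=cv2.cvtColor(c['frame'],cv2.COLOR_RGB2HSV).astype(int)
zt=get_obs()['tool_pos'][2]-.0145+.011
m=(hsv[...,1]<60)&(hsv[...,2]>60)&(X>.54)&(X<.65)&(Y>-.1)&(Y<.02)&(abs(Z-zt)<.006)
v,u=np.where(m); q=plane(c,np.c_[u,v],zt)[:,:2]
# front half outline circle fit (near edge), radius 35
h=cv2.convexHull(np.c_[u,v].astype(np.int32)).reshape(-1,2); qh=plane(c,h,zt)[:,:2]
from scipy.optimize import least_squares
r=least_squares(lambda p:np.hypot(*(qh-p).T)-.0355,q.mean(0),loss='soft_l1',f_scale=.001); print('disc',len(u),zt,r.x,abs(r.fun).max())
s=load('side0.npz')
for nm,z in(('side0.npz',.13),('top0.npz',.13)):
    s=load(nm);P=cloud(s);X,Y,Z=P[...,0],P[...,1],P[...,2];hsv=cv2.cvtColor(s['frame'],cv2.COLOR_RGB2HSV).astype(int)
    m=(hsv[...,1]>80)&(X>.53)&(X<.65)&(Y>-.11)&(Y<.05)&(abs(Z-.129)<.005)
    v,u=np.where(m);h=cv2.convexHull(np.c_[u,v].astype(np.int32)).reshape(-1,2);qh=plane(s,h,z)[:,:2]
    r=least_squares(lambda p:np.hypot(*(qh-p).T)-.0285,[.593,-.048],loss='soft_l1',f_scale=.001); print('rim',nm,r.x,abs(r.fun).max())
cv2.imwrite('pics/side2.png',cv2.resize(c['frame'][210:340,320:450],None,fx=4,fy=4)[:,:,::-1])
E
```

```text
[-0.0008, 0.0016, 0.0245]
6.0833 [ 0.5932 -0.048   0.1573] [-1.7997e+02 -8.0000e-02  1.6701e+02] [ 1.6  0.7 -0.9] 0.018937221009379692 24.994945085672953
disc 390 0.15462660653609428 [ 0.59280292 -0.0494828 ] 0.002302111572855786
rim side0.npz [ 0.59266018 -0.04988346] 0.0026077878420849507
rim top0.npz [ 0.59371876 -0.04671063] 0.000699129503109925
```

View pics/side2.png

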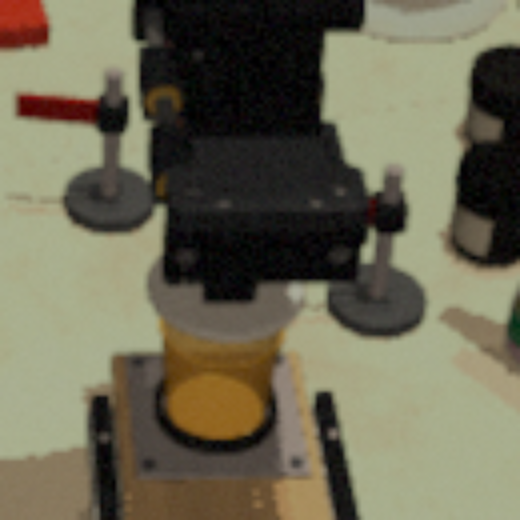

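The crop shows the disc at (225,290) concentric over the amber cup. The fits agree to under 0.5 mm, so I lower.

Request:
{"api": "servo_tool", "payload": {"series": [[[0,0,0.01,0,0,0,0.1],[0,0,0.02,0,0,0,0.1],[0,0,0.03,0,0,0,0.1],[0,0,0.04,0,0,0,0.1],[0,0,0.048,0,0,0,0.1],[0,0,0.055,0,0,0,0.1],[0,0,0.06,0,0,0,0.1],[0,0,0.062,0,0,0,0.1],[0,0,0.062,0,0,0,0.1]]]}}

```text
time_s: 6.88
tool_pos: [0.5935, -0.0481, 0.1396]
tool_rot: [-180.0, -0.0, 167.0]
force: [-0.2, -1.4, -0.6]
grip_width: 0.0194
grasp_force: 25.0
```

Request:
{"api": "servo_tool", "payload": {"series": [[[0,0,0.003,0,0,0,0.1],[0,0,0.005,0,0,0,0.1],[0,0,0.006,0,0,0,0.1],[0,0,0.006,0,0,0,0.1]]]}}

```text
time_s: 7.22
tool_pos: [0.5937, -0.0481, 0.1381]
tool_rot: [180.0, 0.0, 167.0]
force: [0.7, 0.4, -0.7]
grip_width: 0.0196
grasp_force: 25.0
```

Request:
{"api": "servo_tool", "payload": {"series": [[[0,0,0.003,0,0,0,0.1],[0,0,0.005,0,0,0,0.1],[0,0,0.007,0,0,0,0.1],[0,0,0.007,0,0,0,0.1]]]}}

```text
time_s: 7.55
tool_pos: [0.5938, -0.0481, 0.1378]
tool_rot: [179.9, 0.0, 167.0]
force: [-5.0, 0.1, 9.5]
grip_width: 0.0191
grasp_force: 25.0
```

Contact came at the expected seat height (TCP 0.138), so I release.

Request:
{"api": "servo_tool", "payload": {"series": [[[0,0,-0.004,0,0,0,0.1],[0,0,-0.004,0,0,0,0.25],[0,0,-0.004,0,0,0,0.35],[0,0,-0.004,0,0,0,0.5],[0,0,-0.004,0,0,0,0.5],[0,0,-0.004,0,0,0,0.5],[0,0,-0.02,0,0,0,0.5],[0,0,-0.06,0,0,0,0.5],[0,0,-0.12,0,0,0,0.5],[0,0,-0.19,0,0,0,0.5],[0,0,-0.24,0,0,0,0.5],[0,0,-0.26,0,0,0,0.5]]]}}

```text
time_s: 8.55
tool_pos: [0.5952, -0.0484, 0.2177]
tool_rot: [179.9, 0.3, 167.0]
force: [-0.7, -0.3, -0.3]
grip_width: 0.0432
grasp_force: 0.0
```

```bash
python3 go.py .5502 -.2325 .2 .5502 -.2325 .0805
```

```text
[0.0085, -0.6319, 0.0581]
[0.0106, -0.6325, 0.4565]
8.55 [ 0.5952 -0.0484  0.2177] [179.91   0.29 167.  ] [-0.7 -0.3 -0.3] 0.043228049900798704 0.0
```

Request:
{"api": "servo_tool", "payload": {"series": [[[0,-0.02,0,0,0,0,0.5],[0.001,-0.07,0,0,0,0,0.5],[0.002,-0.15,0,0,0,0,0.5],[0.003,-0.24,0,0,0,0,0.5],[0.004,-0.33,0,0,0,0,0.6],[0.005,-0.42,0,0,0,0,0.6],[0.006,-0.5,0.01,0,0,0,0.6],[0.007,-0.56,0.03,0,0,0,0.6],[0.008,-0.6,0.05,0,0,0,0.6],[0.008,-0.625,0.06,0,0,0,0.6],[0.008,-0.632,0.06,0,0,0,0.6],[0.008,-0.632,0.06,0,0,0,0.6]]]}}

```text
time_s: 9.55
tool_pos: [0.5483, -0.2322, 0.1952]
tool_rot: [180.0, -0.1, 167.0]
force: [0.7, 0.1, -0.7]
grip_width: 0.0522
grasp_force: 0.0
```

```bash
python3 go.py .5502 -.2325 .13 .5502 -.2325 .0805
python3 - <<'E'
from h import *
from scipy.optimize import least_squares
for n in('side','top'):
    c=cam(n); np.savez(f'{n}3.npz',**{k:c[k] for k in('frame','depth','K','D','R','o')})
    P=cloud(c); X,Y,Z=P[...,0],P[...,1],P[...,2]; hsv=cv2.cvtColor(c['frame'],cv2.COLOR_RGB2HSV).astype(int)
    m=(hsv[...,1]<60)&(hsv[...,2]>60)&(X>.54)&(X<.65)&(Y>-.11)&(Y<.02)&(abs(Z-.134)<.008)
    v,u=np.where(m); q=P[m]; A=np.c_[q[:,:2]-q[:,:2].mean(0),np.ones(len(q))]; s=np.linalg.lstsq(A,q[:,2],rcond=None)[0]
    qh=plane(c,cv2.convexHull(np.c_[u,v].astype(np.int32)).reshape(-1,2),.135)[:,:2]
    r=least_squares(lambda p:np.hypot(*(qh-p).T)-.0355,[.593,-.048],loss='soft_l1',f_scale=.001)
    print(n,len(u),'slope',s.round(4),'centre',r.x.round(4))
    k=(hsv[...,0]>100)&(hsv[...,0]<128)&(hsv[...,1]>120)&(X>.54)&(X<.65)&(Y>-.11)&(Y<.02); print('knob',P[k].mean(0),np.percentile(P[k][:,2],95))
    if n=='side': cv2.imwrite('pics/side3.png',cv2.resize(c['frame'][210:420,300:460],None,fx=2.8,fy=2.8)[:,:,::-1])
E
```

```text
[-0.0068, 0.0006, 0.2172]
[-0.007, 0.0005, 0.3822]
9.55 [ 0.5483 -0.2322  0.1952] [ 1.7999e+02 -7.0000e-02  1.6698e+02] [ 0.7  0.1 -0.7] 0.052247989549156576 0.0
side 161 slope [0.023  0.0019 0.134 ] centre [ 0.5949 -0.0486]<stdin>:11: RuntimeWarning: Mean of empty slice.
  ret = um.true_divide(
Traceback (most recent call last):
IndexError: index -1 is out of bounds for axis 0 with size 0
```

Run:
```python
from h import *
from scipy.optimize import least_squares
c=cam('top'); s=load('side3.npz'); np.savez('top3.npz',**{k:c[k] for k in('frame','depth','K','D','R','o')})
P=cloud(c); X,Y,Z=P[...,0],P[...,1],P[...,2]; hsv=cv2.cvtColor(c['frame'],cv2.COLOR_RGB2HSV).astype(int)
m=(hsv[...,1]<60)&(hsv[...,2]>60)&(X>.54)&(X<.65)&(Y>-.11)&(Y<.02)&(abs(Z-.134)<.008)
q=P[m];print(len(q))
if len(q)>10:
    A=np.c_[q[:,:2]-q[:,:2].mean(0),np.ones(len(q))]; print(np.linalg.lstsq(A,q[:,2],rcond=None)[0].round(4),q.mean(0))
k=(hsv[...,0]>100)&(hsv[...,0]<128)&(hsv[...,1]>120)&(X>.54)&(X<.65)&(Y>-.11)&(Y<.02); print(k.sum(),P[k].mean(0) if k.any() else 0,P[k][:,2].max() if k.any() else 0)
a=cv2.resize(c['frame'][170:290,340:500],(400,300)); b=cv2.resize(s['frame'][210:420,300:460],(400,525))
im=np.zeros((525,800,3),np.uint8); im[:300,:400]=a; im[:,400:]=b; cv2.imwrite('pics/b3.png',im[:,:,::-1])
```

```text
566
[ 0.002  -0.0077  0.1342] [ 0.59361148 -0.04696391  0.13420038]
39 [ 0.59337139 -0.04705584  0.16050676] 0.1635837411047103
```

View pics/b3.png

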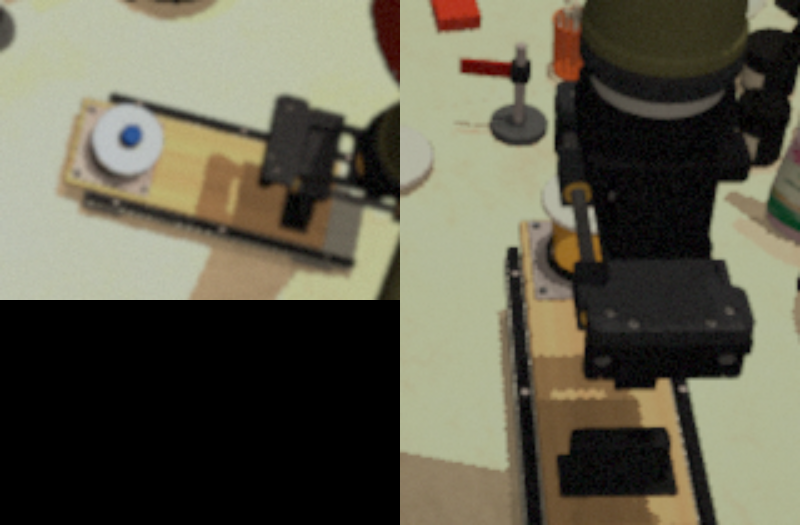

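The picture shows the cover level on the cup, disc at (127,140) in the left view with the knob central. Its disc top is at 0.134 with slope below 0.5°. The gripper is over the grip bar.

Request:
{"api": "servo_tool", "payload": {"series": [[[-0.004,0,0.03,0,0,0,0.6],[-0.007,0,0.08,0,0,0,0.6],[-0.007,0,0.14,0,0,0,0.6],[-0.007,0,0.2,0,0,0,0.6],[-0.007,0,0.25,0,0,0,0.6],[-0.007,0,0.3,0,0,0,0.6],[-0.007,0,0.335,0,0,0,0.6],[-0.007,0,0.36,0,0,0,0.6],[-0.007,0,0.37,0,0,0,0.6],[-0.007,0,0.375,0,0,0,0.6],[-0.007,0,0.375,0,0,0,0.6]]]}}

```text
time_s: 10.57
tool_pos: [0.551, -0.2328, 0.0836]
tool_rot: [-180.0, 0.0, 167.0]
force: [-0.1, 0.3, 0.5]
grip_width: 0.0522
grasp_force: 0.0
```

```bash
python3 go.py .5502 -.2325 .0805
```

```text
[0.0029, 0.0003, 0.0103]
10.5667 [ 0.551  -0.2328  0.0836] [-1.8000e+02  3.0000e-02  1.6702e+02] [-0.1  0.3  0.5] 0.0522254247287641 0.0
```

Request:
{"api": "servo_tool", "payload": {"series": [[[0.002,0,0.006,0,0,0,0.6],[0.002,0,0.008,0,0,0,0.4],[0.002,0,0.008,0,0,0,0.3],[0.002,0,0.008,0,0,0,0.2],[0.002,0,0.008,0,0,0,0.1],[0.002,0,0.008,0,0,0,0.1],[0.002,0,0.008,0,0,0,0.1],[0.002,0,0.008,0,0,0,0.1],[0.002,0,0.008,0,0,0,0.1],[0.002,0,0.008,0,0,0,0.1]]], "grip_force": 50}}

```text
time_s: 11.4
tool_pos: [0.5502, -0.2324, 0.081]
tool_rot: [180.0, 0.0, 167.0]
force: [-0.4, 0.1, 1.0]
grip_width: 0.0155
grasp_force: 50.0
```

```bash
cat > nose.py <<'E'
import sys; from h import *
d=np.array([np.cos(np.radians(76.85)),np.sin(np.radians(76.85))]); n=np.array([-d[1],d[0]])
# nose edge and pointer blade, each measured in the same view; along = stand x
for nm in('top','side'):
    c=cam(nm); P=cloud(c); X,Y,Z=P[...,0],P[...,1],P[...,2]; H,S,V=[a.astype(int) for a in cv2.split(cv2.cvtColor(c['frame'],cv2.COLOR_RGB2HSV))]
    np.savez(f'{nm}L.npz',**{k:c[k] for k in('frame','depth','K','D','R','o')})
    a=X*d[0]+Y*d[1]; b=X*n[0]+Y*n[1]; bc=.5633*n[0]-.1355*n[1]
    m=(abs(Z-.072)<.006)&(abs(b-bc)<.042)&(a>-.2)&(a<.32)
    v,u=np.where(m); q=plane(c,np.c_[u,v],.072)[:,:2]; qa=q@d; qb=q@n-bc
    e=[np.sort(qa[abs(qb-k)<.004])[-2:].mean() for k in np.arange(-.036,.037,.009) if (abs(qb-k)<.004).sum()>3]
    print(nm,'nose',np.median(e).round(4),np.round(e,4).tolist(),'board z by along:',[(k,np.median(Z[m&(abs(a-k)<.008)]).round(4)) for k in (-.1,-.05,0,.05,.1,.15,.2,.235) if (m&(abs(a-k)<.008)).sum()>4])
    r=((H<8)|(H>172))&(S>110)&(X>.65)&(X<.76)&(Y>.03)&(Y<.13)&(Z>.05)&(Z<.09)
    v,u=np.where(r)
    if len(u)>4: q=plane(c,np.c_[u,v],.072)[:,:2]; aa=P[r][:,:2]@d; print(' blade n',len(u),'a',np.percentile(q@d,[2,50,98]).round(4),'depth-a',np.percentile(aa,[2,50,98]).round(4),'b',np.percentile(q@n-bc,[2,98]).round(4),'z',np.percentile(P[r][:,2],[2,98]).round(4))
    w=(S<60)&(V>60)&(abs(Z-.134)<.008)&(abs(b-bc)<.05)&(a>.03)&(a<.28)
    if w.sum()>30:
        p=P[w]; A=np.c_[p[:,:2]-p[:,:2].mean(0),np.ones(len(p))]; print(' cover',len(p),np.linalg.lstsq(A,p[:,2],rcond=None)[0].round(4),p.mean(0).round(4))
E
python3 nose.py; python3 go.py .55 -.2325 .08
```

```text
top nose 0.1341 [0.134, 0.1337, 0.1346, 0.134, 0.1341, 0.1344, 0.1344, 0.1341, 0.1332] board z by along: [(-0.1, np.float64(0.072)), (-0.05, np.float64(0.071)), (0, np.float64(0.0712)), (0.05, np.float64(0.0724)), (0.1, np.float64(0.0729))]
 blade n 29 a [0.2405 0.2455 0.2485] depth-a [0.2405 0.2455 0.2486] b [-0.1105 -0.074 ] z [0.0616 0.0775]
 cover 567 [-0.0102 -0.0011  0.1342] [ 0.5936 -0.0471  0.1342]
side nose -0.0213 [-0.1341, -0.1348, -0.1355, -0.1353, -0.0182, -0.0213, 0.1297, 0.1299, 0.13] board z by along: [(-0.1, np.float64(0.0721)), (-0.05, np.float64(0.0708)), (0, np.float64(0.071)), (0.05, np.float64(0.072)), (0.1, np.float64(0.073))]
 cover 221 [0.0044 0.0024 0.134 ] [ 0.5727 -0.0418  0.134 ]
[0.0006, -0.0004, 0.0034]
11.5 [ 0.5502 -0.2324  0.081 ] [179.98   0.   167.02] [-0.5  1.5  1.7] 0.01589555936692444 49.99936496838927
```

Run:
```python
from h import *
d=np.array([np.cos(np.radians(76.85)),np.sin(np.radians(76.85))]); n=np.array([-d[1],d[0]]); bc=.5633*n[0]-.1355*n[1]
for nm in('top0','topL','side0'):
    c=load(nm+'.npz'); P=cloud(c); X,Y,Z=P[...,0],P[...,1],P[...,2]; H,S,V=[a.astype(int) for a in cv2.split(cv2.cvtColor(c['frame'],cv2.COLOR_RGB2HSV))]
    r=((H<8)|(H>170))&(S>90)&(X>.65)&(X<.76)&(Y>.03)&(Y<.13)&(Z>.055)&(Z<.09)
    v,u=np.where(r)
    if 'side' in nm:
        for x in sorted(set(u))[::3]:
            k=u==x; q=plane(c,np.c_[u,v][k],.072)[:,:2]; p=P[r][k]; print(nm,x,k.sum(),'v',v[k].min(),v[k].max(),'b',(q@n-bc).mean().round(4),'a@.072',(q@d).min().round(4),(q@d).max().round(4),'cloud a',np.median(p[:,:2]@d).round(4),'z',p[:,2].min().round(4),p[:,2].max().round(4))
    else:
        g=c['frame'].astype(float); red=g[...,0]-g[...,1:].mean(2)
        for y in range(176,202):
            xs=np.arange(322,346); w=np.clip(red[y,xs]-15,0,None)
            if w.sum()>15: 
                q=plane(c,[[(w*xs).sum()/w.sum(),y]],.072)[:,:2]; print(nm,y,w.sum().round(),'b',(q@n-bc).round(4),'a',(q@d).round(4),'z',Z[y,int(round((w*xs).sum()/w.sum()))].round(4))
```

```text
top0 177 73.0 b [-0.1103] a [0.246] z 0.0709
top0 178 158.0 b [-0.1077] a [0.2453] z 0.0773
top0 179 180.0 b [-0.1052] a [0.2448] z 0.0785
top0 180 156.0 b [-0.1023] a [0.2452] z 0.0724
top0 181 167.0 b [-0.0996] a [0.2451] z 0.0729
top0 182 166.0 b [-0.0969] a [0.2451] z 0.0721
top0 183 181.0 b [-0.0942] a [0.2451] z 0.0739
top0 184 182.0 b [-0.0914] a [0.2452] z 0.0773
top0 185 149.0 b [-0.0887] a [0.245] z 0.0773
top0 186 126.0 b [-0.086] a [0.245] z 0.0719
top0 187 137.0 b [-0.0833] a [0.2451] z 0.0673
top0 188 141.0 b [-0.0805] a [0.2452] z 0.0753
top0 189 132.0 b [-0.0778] a [0.2452] z 0.0751
top0 190 116.0 b [-0.0752] a [0.2449] z 0.0707
top0 191 83.0 b [-0.0725] a [0.245] z 0.0755
top0 192 76.0 b [-0.0697] a [0.245] z 0.0758
top0 193 69.0 b [-0.067] a [0.245] z 0.0709
top0 194 50.0 b [-0.0644] a [0.2448] z 0.0719
top0 195 17.0 b [-0.0616] a [0.2451] z 1.3486
top0 196 18.0 b [-0.059] a [0.2447] z -0.0037
top0 197 34.0 b [-0.0561] a [0.2454] z -0.0004
top0 198 36.0 b [-0.054] a [0.2433] z 0.0029
top0 199 40.0 b [-0.0515] a [0.2424] z -0.0038
top0 200 28.0 b [-0.0493] a [0.2407]
[... 1180 characters left out ...]
0 b [-0.0471] a [0.239] z -0.0003
side0 392 6 v 260 265 b -0.064 a@.072 0.2315 0.2482 cloud a 0.2425 z 0.0645 0.0744
side0 395 5 v 261 265 b -0.07 a@.072 0.2314 0.2447 cloud a 0.2438 z 0.0602 0.0735
side0 398 5 v 261 265 b -0.0762 a@.072 0.2313 0.2446 cloud a 0.2435 z 0.0624 0.0725
side0 401 6 v 260 265 b -0.0827 a@.072 0.2311 0.2478 cloud a 0.2437 z 0.0595 0.0733
side0 404 6 v 260 265 b -0.089 a@.072 0.231 0.2477 cloud a 0.2441 z 0.0606 0.0725
side0 407 6 v 260 265 b -0.0952 a@.072 0.2309 0.2476 cloud a 0.2433 z 0.0618 0.0743
side0 410 6 v 260 265 b -0.1015 a@.072 0.2308 0.2474 cloud a 0.2424 z 0.0632 0.0766
side0 413 6 v 259 265 b -0.1082 a@.072 0.2306 0.2507 cloud a 0.2419 z 0.0629 0.0745
```

The blade lies at a = 0.245 along the stand's x and the nose at a ≈ 0.134, giving about 110 mm of travel. I'll slide 100 mm first with a slight downward bias.

Request:
{"api": "servo_tool", "payload": {"series": [[[0,0.005,0.002,0,0,0,0.1],[0,0.02,0.002,0,0,0,0.1],[0,0.05,0.002,0,0,0,0.1],[0,0.085,0.002,0,0,0,0.1],[0,0.12,0.002,0,0,0,0.1],[0,0.155,0.002,0,0,0,0.1],[0,0.19,0.002,0,0,0,0.1],[0,0.22,0.002,0,0,0,0.1],[0,0.245,0.002,0,0,0,0.1],[0,0.265,0.002,0,0,0,0.1],[0,0.275,0.002,0,0,0,0.1],[0,0.28,0.002,0,0,0,0.1]]]}}

```text
time_s: 12.5
tool_pos: [0.569, -0.1535, 0.0811]
tool_rot: [-179.8, 0.1, 166.9]
force: [-1.3, -6.4, 3.4]
grip_width: 0.0156
grasp_force: 50.0
```

Request:
{"api": "servo_tool", "payload": {"series": [[[0,0.01,0,0,0,0,0.1],[0,0.025,0,0,0,0,0.1],[0,0.038,0,0,0,0,0.1],[0,0.046,0,0,0,0,0.1],[0,0.05,0,0,0,0,0.1],[0,0.05,0,0,0,0,0.1],[0,0.05,0,0,0,0,0.1]]]}}

```text
time_s: 13.08
tool_pos: [0.5724, -0.1394, 0.0812]
tool_rot: [-179.8, 0.1, 166.9]
force: [-1.5, -5.1, 3.9]
grip_width: 0.0158
grasp_force: 50.0
```

```bash
python3 nose.py; python3 go.py .575 -.1252 .08
python3 - <<'E'
from h import *
a=load('topL.npz')['frame'][150:270,300:460]; b=load('sideL.npz')['frame'][230:330,340:450]
im=np.zeros((600,800,3),np.uint8); im[:300,:400]=cv2.resize(a,(400,300)); im[:364,400:]=cv2.resize(b,(400,364)); cv2.imwrite('pics/b4.png',im[:,:,::-1])
E
```

```text
top nose 0.2293 [0.2298, 0.2295, 0.2291, 0.229, 0.2289, 0.2294, 0.2293, 0.2299, 0.2271] board z by along: [(0, np.float64(0.0725)), (0.05, np.float64(0.0715)), (0.1, np.float64(0.0718)), (0.15, np.float64(0.0733)), (0.2, np.float64(0.0733)), (0.235, np.float64(0.0715))]
 blade n 29 a [0.2405 0.2455 0.2485] depth-a [0.2406 0.2455 0.2485] b [-0.1105 -0.074 ] z [0.0598 0.0761]
 cover 565 [ 0.0156 -0.0037  0.134 ] [0.6158 0.0457 0.134 ]
side nose 0.0322 [-0.0253, -0.0251, -0.025, -0.0248, 0.09, 0.0322, 0.2266, 0.2268, 0.2253] board z by along: [(-0.1, np.float64(0.0699)), (-0.05, np.float64(0.0697)), (0, np.float64(0.0722)), (0.05, np.float64(0.071)), (0.1, np.float64(0.0713)), (0.15, np.float64(0.0736)), (0.2, np.float64(0.0733)), (0.235, np.float64(0.0705))]
 cover 116 [ 0.0623 -0.0085  0.1338] [0.5919 0.0518 0.1338]
[0.0025, 0.0479, 0.0039]
13.1833 [ 0.5725 -0.1394  0.0812] [-1.7982e+02  1.2000e-01  1.6689e+02] [-0.8 -4.9  3.5] 0.015589332362206814 50.00585247762501
```

View pics/b4.png

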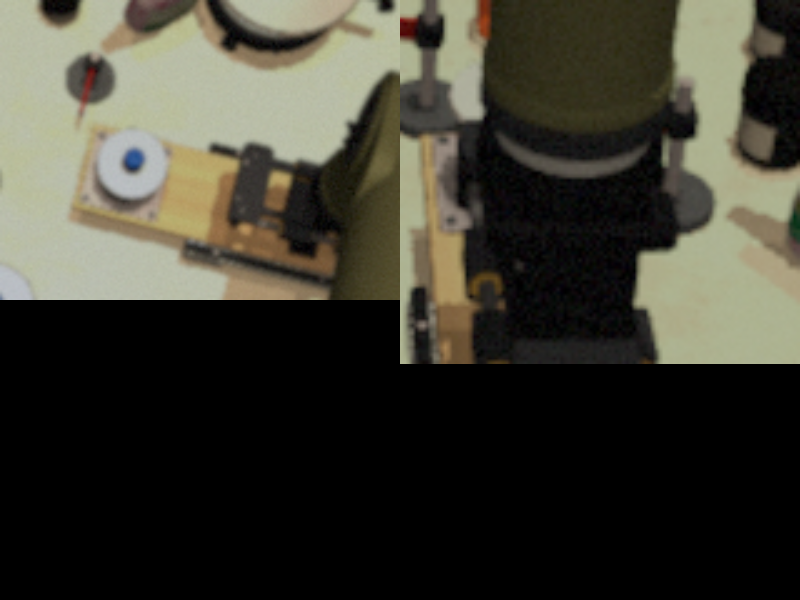

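The left view shows the nose edge at about (80,175), just right of the blade tip's line at (80,125). The board is flat and the cover is still seated. About 15 mm remains.

Request:
{"api": "servo_tool", "payload": {"series": [[[0,0.006,0,0,0,0,0.1],[0,0.016,0,0,0,0,0.1],[0,0.028,0,0,0,0,0.1],[0,0.038,0,0,0,0,0.1],[0,0.045,0,0,0,0,0.1],[0,0.048,0,0,0,0,0.1],[0,0.048,0,0,0,0,0.1],[0,0.048,0,0,0,0,0.1]]]}}

```text
time_s: 13.85
tool_pos: [0.5757, -0.1258, 0.0813]
tool_rot: [-179.8, 0.1, 166.9]
force: [-1.2, -7.1, 3.5]
grip_width: 0.0159
grasp_force: 50.0
```

```bash
python3 nose.py; python3 go.py .576 -.1248 .08
python3 - <<'E'
from h import *
d=np.array([np.cos(np.radians(76.85)),np.sin(np.radians(76.85))]); n=np.array([-d[1],d[0]]); bc=.5633*n[0]-.1355*n[1]
for nm in('top','side'):
    c=load(nm+'L.npz'); T=[]; g=cv2.GaussianBlur(c['frame'],(0,0),.6).astype(np.float32)
    rv=cv2.Rodrigues(c['R'].T)[0]; tv=-c['R'].T@c['o']
    al=np.arange(.215,.275,.0005)
    for b in np.arange(-.036,.0361,.003):
        w=np.c_[np.outer(al,d)+(bc+b)*n,np.full(len(al),.072)]
        p=cv2.projectPoints(w,rv,tv,c['K'],c['D'])[0].reshape(-1,2).astype(np.float32)
        f=cv2.remap(g,p[:,:1],p[:,1:],cv2.INTER_LINEAR)[:,0]; gr=np.abs(np.gradient(cv2.GaussianBlur(f[:,2]-f[:,0],(1,9),0).ravel()))
        i=gr.argmax(); k=slice(max(i-4,0),i+5); T.append((gr[k]*al[k]).sum()/gr[k].sum())
    print(nm,'nose subpix',np.median(T).round(4),np.round(T,4).tolist())
im=cv2.resize(load('topL.npz')['frame'][160:250,300:400],None,fx=6,fy=6,interpolation=cv2.INTER_CUBIC); cv2.imwrite('pics/b5.png',im[:,:,::-1])
E
```

```text
top nose 0.2433 [0.2434, 0.2439, 0.2438, 0.2437, 0.2433, 0.2432, 0.2428, 0.2433, 0.2423] board z by along: [(0, np.float64(0.0715)), (0.05, np.float64(0.0712)), (0.1, np.float64(0.0718)), (0.15, np.float64(0.0715)), (0.2, np.float64(0.0728)), (0.235, np.float64(0.0728))]
 blade n 30 a [0.2405 0.2454 0.2485] depth-a [0.2405 0.2454 0.2486] b [-0.1111 -0.074 ] z [0.0609 0.0789]
 cover 562 [-0.0048  0.0017  0.1339] [0.6194 0.0593 0.1339]
side nose -0.0093 [-0.0102, -0.01, -0.0098, -0.0097, 0.106, -0.0093, 0.2399, 0.24, 0.2401] board z by along: [(-0.1, np.float64(0.0692)), (-0.05, np.float64(0.0695)), (0, np.float64(0.072)), (0.05, np.float64(0.0716)), (0.1, np.float64(0.0713)), (0.15, np.float64(0.0709)), (0.2, np.float64(0.0734)), (0.235, np.float64(0.0733))]
 blade n 17 a [0.2305 0.2406 0.2507] depth-a [0.2388 0.2443 0.2503] b [-0.1123 -0.1045] z [0.063  0.0743]
 cover 103 [ 0.0393 -0.0241  0.1336] [0.595  0.0656 0.1336]
[-0.0001, 0.0033, 0.0044]
13.95 [ 0.5757 -0.1257  0.0813] [-1.7979e+02  1.3000e-01  1.6688e+02] [-1.1 -5.6  4.8] 0.015726663156119192 49.99999349936843
top nose subpix 0.2441 [0.2291, 0.231, 0.245, 0.2449, 0.2442, 0.2335, 0.2365, 0.2445, 0.2441, 0.2441, 0.2445, 0.2441, 0.2449, 0.2445, 0.2445, 0.2441, 0.2449, 0.2445, 0.2441, 0.2445, 0.2445, 0.2441, 0.2435, 0.2425, 0.2426]
side nose subpix 0.2551 [0.2564, 0.2576, 0.2604, 0.2335, 0.2645, 0.2651, 0.2679, 0.2309, 0.2645, 0.2411, 0.2309, 0.2649, 0.258, 0.2581, 0.2579, 0.257, 0.2551, 0.2443, 0.2444, 0.2449, 0.245, 0.245, 0.2449, 0.2421, 0.2395]
```

View pics/b5.png

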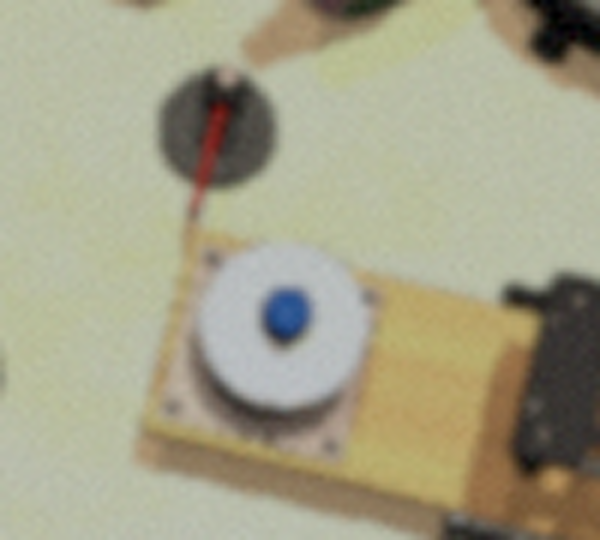

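The view shows the nose edge's far corner at (190,235), in line with the blade at (190,215). It is 0.6 mm short, the board is flat and the cover is seated. I'll make a small nudge and settle.

Request:
{"api": "servo_tool", "payload": {"series": [[[0,0.002,0,0,0,0,0.1],[0,0.003,0,0,0,0,0.1],[0,0.003,0,0,0,0,0.1],[0,0.003,0,0,0,0,0.1],[0,0.003,0,0,0,0,0.1],[0,0.003,0,0,0,0,0.1]]]}}

```text
time_s: 14.45
tool_pos: [0.5757, -0.1257, 0.0814]
tool_rot: [-179.7, 0.1, 166.9]
force: [-1.7, -6.3, 5.9]
grip_width: 0.0156
grasp_force: 50.0
```

```bash
python3 nose.py | grep -A2 top; python3 go.py .576 -.1248 .08; python3 -c "
from cell import env; print(env.sign_off())"
```

```text
top nose 0.2433 [0.2434, 0.2439, 0.2438, 0.2437, 0.2433, 0.2432, 0.2422, 0.2427, 0.2423] board z by along: [(0, np.float64(0.0726)), (0.05, np.float64(0.0714)), (0.1, np.float64(0.0716)), (0.15, np.float64(0.0712)), (0.2, np.float64(0.0733)), (0.235, np.float64(0.0732))]
 blade n 30 a [0.2405 0.2454 0.2485] depth-a [0.2405 0.2454 0.2486] b [-0.1111 -0.074 ] z [0.0652 0.0763]
 cover 564 [-0.0075 -0.0036  0.1337] [0.6195 0.0594 0.1337]
[-0.0001, 0.0033, 0.0047]
14.55 [ 0.5757 -0.1257  0.0814] [-1.7974e+02  1.3000e-01  1.6685e+02] [-1.4 -8.   5.6] 0.015650523068363262 50.000899666920304
the job is handed in; nothing more can be done
None
```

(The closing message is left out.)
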